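Open the beacon's sockets and plug in the relays

TASK

First take the socket wrench off the beacon and lay it flat and wholly on the black rubber tool mat; then lift the three aluminium blanking plates off the sockets and stack them on the wooden plate rest in one square pile, their edges in line with the rest. Then plug every relay on the rack fully home into a beacon socket of its own, upright with the head's shoulder down on the beacon, leave the other things on the rack where they are, and at the end have the wrench and the pile still in order.

Things in the scene. Friction and masses are not known exactly. Their poses are not given: they have to be found in the camera images.
- beacon: Yellow beacon unit, fixed: housing 195 mm deep (x, -60 to +135 mm), 290 mm long (y, -145 to +145 mm), flat top 56 mm above the rack. Origin on the rack under the middle socket; x points to its back, y runs along the row of sockets. An amber lamp dome (52 mm wide, 38 mm high) stands on the top, 105 mm behind the row. Place and yaw vary.
- socket0 (a point): Centre of the mouth of a square socket in the beacon's top, level with the top (56 mm up), at y = -92 mm in the beacon's frame; same axes as the beacon. The hole is 43 mm square, 34 mm deep, with a 2 mm chamfer. At the start it is covered by a plate.
- socket1 (a point): Centre of the mouth of a square socket in the beacon's top, level with the top (56 mm up), at y = 0 mm in the beacon's frame; same axes as the beacon. The hole is 43 mm square, 34 mm deep, with a 2 mm chamfer. At the start it is covered by a plate.
- socket2 (a point): Centre of the mouth of a square socket in the beacon's top, level with the top (56 mm up), at y = +92 mm in the beacon's frame; same axes as the beacon. The hole is 43 mm square, 34 mm deep, with a 2 mm chamfer. At the start it is covered by a plate.
- plate0: Loose aluminium blanking plate, a plain flat rectangle 50 mm (x) by 80 mm (y) by 14 mm thick, 150 g; three alike. Origin at the centre of its underside, z up. At the start it lies on the beacon's top over one socket, long side along the row.
- plate1: Loose aluminium blanking plate, a plain flat rectangle 50 mm (x) by 80 mm (y) by 14 mm thick, 150 g; three alike. Origin at the centre of its underside, z up. At the start it lies on the beacon's top over one socket, long side along the row.
- plate2: Loose aluminium blanking plate, a plain flat rectangle 50 mm (x) by 80 mm (y) by 14 mm thick, 150 g; three alike. Origin at the centre of its underside, z up. At the start it lies on the beacon's top over one socket, long side along the row.
- wrench: Chrome socket wrench, 190 mm long, lying along its x, flat underside; bar 18 mm wide (y) and 16 mm high, round head 40 mm across and 22 mm high at +x. 250 g (varies). Origin at the middle of its underside, which is also its centre of mass: grip the bar there. At the start it lies across the tops of the plates, 70 mm above the rack.
- wrench_head (a point): Head end of the wrench, at its underside, 95 mm from its origin along its +x.
- wrench_tail (a point): Handle end of the wrench, at its underside, 95 mm from its origin along its -x.
- mat: Black rubber tool mat lying fixed on the rack, 270 mm (x) by 130 mm (y) by 4 mm thick, to the left or right of the beacon. Origin under its centre on the rack, x along its long side.
- rest: Pale wooden plate rest fixed on the rack near the robot, a flat block 58 mm (x) by 88 mm (y) by 12 mm high. Origin under its centre on the rack. The plates are piled on its top; x is its short side.
- relay0: Relay, a loose block plug 60 mm high, bottom-heavy, 160 g (varies): square grey foot 40 mm wide, 30 mm high; above it a square black head 54 mm wide, 30 mm high, shiny on top. The foot enters a socket until the head's shoulder rests on the beacon's top. Origin at the centre of the foot's underside, z up. Stands upright near the robot at any yaw. Two or three relays are present.
- relay1: Relay, a loose block plug 60 mm high, bottom-heavy, 160 g (varies): square grey foot 40 mm wide, 30 mm high; above it a square black head 54 mm wide, 30 mm high, shiny on top. The foot enters a socket until the head's shoulder rests on the beacon's top. Origin at the centre of the foot's underside, z up. Stands upright near the robot at any yaw. Two or three relays are present.
- relay2: Relay, a loose block plug 60 mm high, bottom-heavy, 160 g (varies): square grey foot 40 mm wide, 30 mm high; above it a square black head 54 mm wide, 30 mm high, shiny on top. The foot enters a socket until the head's shoulder rests on the beacon's top. Origin at the centre of the foot's underside, z up. Stands upright near the robot at any yaw. Two or three relays are present.
- cap: Bystander: black plastic antenna cap, 54 mm wide, 62 mm high, beside the beacon's left end. Origin under its centre.
- punch: Bystander: dull aluminium rivet punch, 150 mm long, 18 mm thick, lying beside the beacon's right end. Origin under the middle of its 120 mm grip.
- mug: Bystander: steel mug, 80 mm wide, 85 mm high, at the left. Origin under its centre.
- case: Bystander: grey hard case fixed on the rack, 250 x 120 x 45 mm high, on the side of the beacon where the mat is not. Origin under its centre, x along its long side.
There are look-alikes about, which are no part of the job. Leave any green or turquoise look-alike of the plate0 alone.

How it is judged:
On the way, in this order (a step that is already met when the one before it is completed fails the run):
1. the wrench lies wholly on the tool mat (x of wrench_head in the frame of mat between -0.135 and 0.135 m and y of wrench_head in the frame of mat between -0.065 and 0.065 m and z of each of wrench_head, wrench_tail in the frame of mat below 0.012 m and x of wrench_tail in the frame of mat between -0.135 and 0.135 m and y of wrench_tail in the frame of mat between -0.065 and 0.065 m and linear speed of wrench below 0.02 m/s), for 0.2 s.
2. all three plates lie in a square pile on the rest (horizontal distance between each of plate0, plate1, plate2 and rest below 0.008 m and angle between the x axis of each of plate0, plate1, plate2 and the x axis of rest, either way round below 0.12 rad and angle between each of plate0, plate1, plate2's own z axis and vertical below 0.06 rad and z of plate0 in the frame of rest between 0.008 and 0.044 m and linear speed of each of plate0, plate1, plate2 below 0.02 m/s and z of plate1 in the frame of rest between 0.008 and 0.044 m and z of plate2 in the frame of rest between 0.008 and 0.044 m), for 0.2 s.
At the end, for the whole second after the job is handed in: Wrench ends over the mat, within 8 mm of its top; the three plates flat in one pile, each within 8 mm of the rest's centre and 0.12 rad of its axes; every present relay upright in a socket, within 5 mm of its centre, foot at least 28.5 of 30 mm deep; all at rest (all of step 1 and all of step 2 and ((horizontal distance between relay0 and socket0 below 0.005 m and z of relay0 in the frame of socket0 below -0.0285 m) or (horizontal distance between relay0 and socket1 below 0.005 m and z of relay0 in the frame of socket1 below -0.0285 m) or (horizontal distance between relay0 and socket2 below 0.005 m and z of relay0 in the frame of socket2 below -0.0285 m)) and angle between each of relay0, relay1, relay2's own z axis and vertical below 0.06 rad and linear speed of each of relay0, relay1, relay2 below 0.02 m/s and ((horizontal distance between relay1 and socket0 below 0.005 m and z of relay1 in the frame of socket0 below -0.0285 m) or (horizontal distance between relay1 and socket1 below 0.005 m and z of relay1 in the frame of socket1 below -0.0285 m) or (horizontal distance between relay1 and socket2 below 0.005 m and z of relay1 in the frame of socket2 below -0.0285 m)) and ((horizontal distance between relay2 and socket0 below 0.005 m and z of relay2 in the frame of socket0 below -0.0285 m) or (horizontal distance between relay2 and socket1 below 0.005 m and z of relay2 in the frame of socket1 below -0.0285 m) or (horizontal distance between relay2 and socket2 below 0.005 m and z of relay2 in the frame of socket2 below -0.0285 m))); the robot touches nothing.
It fails at once if the cap is moved more than 3 cm (distance of cap from where it was at the start of the episode above 0.03 m).
It fails at once if the punch is moved more than 3 cm (distance of punch from where it was at the start of the episode above 0.03 m).
It fails at once if the mug is moved more than 3 cm (distance of mug from where it was at the start of the episode above 0.03 m).
Of relay0, relay1, relay2 only 2 to 3 are there at a start; the rules pass over those that are not, and their reading is None.
At some moment in a run one of relay0, relay1, relay2, wrench may be knocked a few centimetres aside while the robot is not near it.
It also fails if it takes over 208 s, if anything falls off the work surface, if the arm or the gripper's body presses on something with over 40 N, if the wrist force passes 120 N, or if a joint passes its speed limit or range.

ROBOT

A 7-joint arm with a two-finger parallel gripper is mounted at the origin on the work surface. World frame = base frame: x ahead of the robot, y to its left, z up, the work surface at z = 0. Lengths are in m, angles in rad, forces in N, time in s.
With the tool pointing down it reaches from about 0.35 to 0.9 m from the base axis. Payload 19.9 kg.
Tool frame: the origin (TCP) lies on the front face of the gripper's body, between the roots of the fingers; the fingertips stand r.nose_length ahead of it and the grasp point (between the pads) lies 54 mm ahead of it (r.nose_length is the distance from the TCP to the fingertips, in m); z points along the fingers, x is the direction in which the jaws open and shut, and the axes are right-handed (so a half turn about z gives the same grasp; the last joint's range is limited). The gripper opens to 85 mm and grips with 20 to 120 N. Pads are 22 mm wide; open, the fingers measure 114 mm over their backs; the gripper's body (76 mm by 85 mm) begins 54 mm behind the grasp point. The pads swing forward as they close: fully open they stand 13 mm farther back than shut.
Start: joints at [1.194, 0.417, -0.01, 1.614, 0.005, 1.111, -0.053], TCP at [0.205, -0.59, 0.304] pointing down, gripper open.
Joint ranges: [-2.81, 2.81], [-0.39, 2.02], [-1.27, 1.25], [0.06, 2.57], [-1.19, 4.33], [0.19, 2], [-2.82, 2.82]. Speed limits (rad/s): [1.89, 1.89, 2.39, 2.39, 3.01, 3.01, 3.01].

INTERFACE

Orientations are given as a unit quaternion [x, y, z, w].
In Python, from plant import r, camera, nets gives the robot as it stands.
- The arm moves only by the tool send_rows, never from a script. Its arguments are lists of equal length, an entry for each row: "delta_pos": the shift along the tool's x, y, z in mm, a list of three; "dr": the turn, a rotation vector about the tool's x, y, z in rad, a list of three; "fingers": the finger opening in mm, from 0 to 85.4. A call has 1 to 20 rows; each row is the pose to reach, as a shift and turn from the pose commanded when the call began, along the tool's axes at that moment; what a row does not reach only later rows make up. A row lasts 1/8 s, in which the tool goes at most 62.5 mm and 10.7 degrees, less where a joint would pass 70% of its speed; a pose out of reach is approached as far as the arm can. A call with a gripper value outside its range is refused whole. The fingers move at their own pace and stop on an object; "newtons" is the grip in N (left out, the last holds). Time passes only in rows, so rows that repeat a pose let the fingers close. It gives the time, the measured TCP pose, the force and the opening at its end, in the units of the state.
- r.get_obs(): the state, without advancing time (a new reading comes with each control period).
- camera(name): name is "scene" or "top" or "wrist"; returns a dict with "img" (384x512x3 uint8, red, green, blue), "range_z" (384x512 float32, m along the optical axis (not along the pixel's ray), 0 where there is no reading), "vertical_fov" (degrees; the focal length in pixels is half the picture's height over the tangent of half this angle, whatever the lens; pixels are square), "cx", "cy" (the principal point, pixels), "pose" (4x4, takes a point from camera to world coordinates). Camera axes: x right, y up, looking along -z (the intrinsics and any distortion apply to the point x, -y, -z); pixel columns grow to the right and rows downward; lengths in m; the calibration is good to about 2 mm. The wrist camera is an equidistant fisheye: a pixel r from the principal point sees the ray r / f radians off the axis. A picture is of the moment at which its call begins.
- r.job_done(): hands the job in, once; it reports no verdict.
Trained networks look in a picture, given as the dict that the camera call returned (one of the last four; its "shot" number tells which), for a name from the list of things; names that differ only in an ending like _2 or _b are one class to them, and where a whole thing is asked for, a point or a joint stands for the part that bears it (a point fixed in the world has none). Each returns a list of dicts, best first, with "conf" (0 to 1); they miss things now and then, are a little off and sometimes report something else, mostly with a low value. They report only what shows in the picture. A call takes as long as a camera call. They do not tell look-alikes from the thing itself.
- nets.spot_in(picture, target): "extent" ([left, top, right, bottom] in pixels, round what is visible of it).
- nets.regions_of(picture, target): "region" (384x512 bool, what is visible of it) and "extent" ([left, top, right, bottom] in pixels, round what is visible of it).
- nets.pinpoint(picture, target): "xy" ([column, row] in pixels: a listed point, or the origin of a listed thing).
The state is a dict: "time_s": time; "joints": joint angles; "joint_velocities": joint speeds; "effort": joint torques, N m; "tool_pos": TCP position; "eef_rot": TCP orientation; "force": force on the tool from outside, world axes, zero at the start; "wrist_torque": the same for the moment, N m; "finger_gap": finger opening in m.
Only numpy, scipy, OpenCV 4.12 (cv2) and the standard library are available. Lean on these libraries where they do the work, as an engineer would, in place of code of your own. Each camera call takes 0.05 s, during which the arm holds its last target.

## Working session

There is one attempt and no reset: what is moved stays moved. The work goes in short steps, Python scripts to look and compute and a tool call to move; the robot and the scene stay as the last step left them, time stands still between calls to the robot, and variables do not carry over. Pictures are saved under pics/ and viewed, and the job is handed in when it is done.

Besides the shell and the picture viewer there is one more tool, called after "Request:" as name(argument=value, ...) on one line, values as JSON. send_rows: Moves the arm, as the interface text tells. Its arguments: {"type":"object","properties":{"delta_pos":{"type":"array"},"dr":{"type":"array"},"fingers":{"type":"array"},"newtons":{"type":"number"}},"required":["delta_pos","dr","fingers"]}

```bash
ls; mkdir -p pics; cat > h.py <<'E'
import numpy as np, cv2
from plant import r, camera, nets
from scipy.spatial.transform import Rotation as R
def save(c,n): cv2.imwrite('pics/'+n+'.png', cv2.cvtColor(c['img'],cv2.COLOR_RGB2BGR))
def foc(c): return 192/np.tan(np.radians(c['vertical_fov'])/2)
def cloud(c):
    z=c['range_z'].astype(float); f=foc(c); H,W=z.shape
    u,v=np.meshgrid(np.arange(W),np.arange(H))
    X=(u-c['cx'])/f*z; Y=(v-c['cy'])/f*z
    P=np.stack([X,-Y,-z],-1)@c['pose'][:3,:3].T+c['pose'][:3,3]
    P[z==0]=np.nan
    return P
E
python3 - <<'E'
from h import *
o=r.get_obs(); print({k:np.round(v,3) for k,v in o.items()}, r.nose_length)
for n in ['scene','top','wrist']:
    c=camera(n); save(c,n+'0'); print(n,c['vertical_fov'],c['cx'],c['cy'],np.round(c['pose'],3).tolist(), [k for k in c])
E
```

```text
pics
{'time_s': np.float64(0.0), 'joints': array([ 1.194,  0.418, -0.01 ,  1.614,  0.005,  1.111, -0.053]), 'joint_velocities': array([ 0.   ,  0.001,  0.   ,  0.   ,  0.002,  0.001, -0.001]), 'effort': array([-1.0000e-03, -8.6443e+01,  6.7800e-01, -4.3489e+01,  1.9000e-02,
        7.0000e-03, -0.0000e+00]), 'tool_pos': array([ 0.205, -0.59 ,  0.303]), 'eef_rot': array([ 0.815, -0.579, -0.001, -0.   ]), 'force': array([ 0.456,  0.4  , -0.381]), 'wrist_torque': array([ 0.041,  0.027, -0.017]), 'finger_gap': np.float64(0.085)} 0.0726
scene 51.46201090516093 251.70501565014536 193.68335784838294 [[0.418, -0.768, 0.485, 1.141], [0.908, 0.348, -0.233, -0.219], [0.01, 0.538, 0.843, 1.115], [0.0, 0.0, 0.0, 1.0]] ['img', 'range_z', 'vertical_fov', 'cx', 'cy', 'pose', 'shot']
top 47.898173459076446 256.6317364834274 188.0732282326013 [[0.014, 0.998, -0.06, 0.444], [-1.0, 0.014, -0.006, 0.041], [-0.005, 0.06, 0.998, 1.529], [0.0, 0.0, 0.0, 1.0]] ['img', 'range_z', 'vertical_fov', 'cx', 'cy', 'pose', 'shot']
wrist 65.70646984690485 254.7860677750119 191.29254890962528 [[0.33, 0.908, 0.26, 0.271], [-0.944, 0.317, 0.09, -0.568], [-0.001, -0.275, 0.962, 0.373], [0.0, 0.0, 0.0, 1.0]] ['img', 'range_z', 'vertical_fov', 'cx', 'cy', 'pose', 'shot']
```

View pics/top0.png

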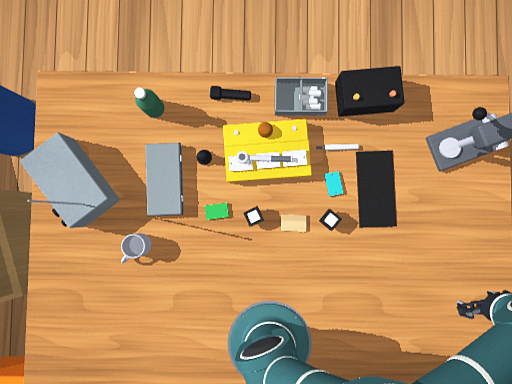

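View pics/scene0.png

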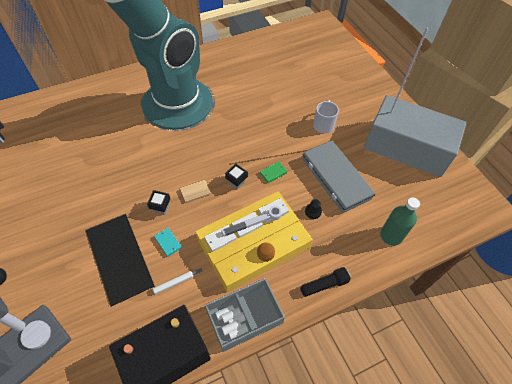

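The top picture shows the beacon at (267,150) with the wrench across its plates, the mat at (376,189), the rest at (293,223) and relays at (254,216) and (330,219). The green and turquoise look-alikes are at (217,211) and (334,184).

```bash
python3 - <<'E'
from h import *
cs={n:camera(n) for n in ['top','scene']}
for n,c in cs.items():
    P=cloud(c)
    np.savez(f'c_{n}.npz',P=P,img=c['img'])
    for t in ['beacon','wrench','mat','rest','relay0','plate0','cap','punch','mug','case']:
        for d in nets.regions_of(c,t)[:4]:
            if d['conf']<0.3: continue
            m=d['region']; Q=P[m]; Q=Q[~np.isnan(Q[:,0])]
            zt=np.percentile(Q[:,2],90); T=Q[Q[:,2]>zt-0.012]
            rect=cv2.minAreaRect((T[:,:2]*1000).astype(np.float32))
            print(n,t,round(d['conf'],2),np.round(d['extent']),'ztop',round(zt,4),'rect',np.round(rect[0],1),np.round(rect[1],1),round(rect[2],1),len(T))
E
```

```text
top beacon 0.72 [223. 123. 309. 184.] ztop 0.062 rect [665.1  17.5] [195.5 290.5] 5.1 3527
top wrench 0.82 [236. 151. 293. 166.] ztop 0.0942 rect [635.8  27.3] [ 36.6 184.5] 1.9 325
top mat 0.67 [354. 154. 396. 228.] ztop 0.0088 rect [ 540.1 -371.7] [270.2 135.5] 2.7 2770
top mat 0.67 [257. 153. 281. 168.] ztop 0.0745 rect [626.7  15. ] [49.2 71.5] 6.3 151
top rest 0.76 [280. 216. 308. 232.] ztop 0.0164 rect [415.3 -79.6] [56.  84.8] 0.8 400
top rest 0.43 [146. 139. 185. 216.] ztop 0.0492 rect [561.4 372.3] [250.2 123.3] 4.2 2448
top relay0 0.48 [241. 208. 264. 228.] ztop 0.0649 rect [434.9  59.4] [51.6 53.2] 27.6 234
top plate0 0.73 [230. 159. 254. 171.] ztop 0.074 rect [614.3 105.2] [48.3 78.4] 1.4 248
top plate0 0.6 [283. 146. 305. 169.] ztop 0.0741 rect [636.4 -76.2] [50.5 79.3] 6.5 294
top plate0 0.6 [256. 154. 282. 168.] ztop 0.0745 rect [627.2  12.9] [49.9 75. ] 6.1 194
top plate0 0.59 [323. 173. 340. 198.] ztop 0.0184 rect [ 555.5 -219.7] [78.9 50.5] 10.7 310
top cap 0.67 [201. 150. 214. 163.] ztop 0.0597 rect [642.4 238.4] [31.1 30. ] 75.9 74
top punch 0.7 [317. 208. 344. 23
[... 1438 characters left out ...]
259. 197. 288. 223.] ztop 0.0729 rect [617.3 105.9] [49.5 81.5] 2.4 196
scene cap 0.53 [302. 203. 324. 222.] ztop 0.0588 rect [644.7 236.5] [29.1 32.3] 63.5 85
scene cap 0.41 [207. 227. 235. 253.] ztop 0.0728 rect [637.5 -77.3] [52.5 79.8] 5.3 369
scene punch 0.87 [152. 265. 203. 297.] ztop 0.0204 rect [ 685.6 -233.8] [ 18.7 148.6] 1.8 313
scene mug 0.56 [314.  95. 340. 132.] ztop 0.0835 rect [333.4 456.6] [86.5 83. ] 3.7 175
scene mug 0.55 [148. 191. 170. 218.] ztop 0.0625 rect [ 429.3 -202.2] [54.8 56.6] 51.6 290
scene case 0.67 [300. 139. 374. 213.] ztop 0.048 rect [562.4 370.2] [251.8 123.9] 3.3 2283
scene case 0.44 [206. 226. 234. 251.] ztop 0.0728 rect [637.  -77.6] [52.5 79.8] 6.3 378
```

```bash
cat >> h.py <<'E'
def wcloud(c):
    z=c['range_z'].astype(float); f=foc(c); H,W=z.shape
    u,v=np.meshgrid(np.arange(W),np.arange(H))
    du,dv=u-c['cx'],v-c['cy']; rr=np.hypot(du,dv)+1e-9; th=rr/f
    X=np.tan(th)*du/rr*z; Y=np.tan(th)*dv/rr*z
    P=np.stack([X,-Y,-z],-1)@c['pose'][:3,:3].T+c['pose'][:3,3]
    P[z==0]=np.nan
    return P
def wproj(c,p):
    q=(np.asarray(p)-c['pose'][:3,3])@c['pose'][:3,:3]
    x,y,z=q[0],-q[1],-q[2]; rr=np.hypot(x,y)+1e-12; th=np.arctan2(rr,z)
    return c['cx']+foc(c)*th*x/rr, c['cy']+foc(c)*th*y/rr
def plan(*wps):
    """wps: (x,y,z mm, yaw deg of tool x)"""
    o=r.get_obs(); p=o['tool_pos']; Q=R.from_quat(o['eef_rot'])
    for w in wps:
        y=np.radians(w[3]); 
        T=R.from_matrix(np.array([[np.cos(y),np.sin(y),0],[np.sin(y),-np.cos(y),0],[0,0,-1.]]))
        d=Q.inv().apply(np.array(w[:3])-p*1000); dr=(Q.inv()*T).as_rotvec()
        print('d',np.round(d,1).tolist(),'dr',np.round(dr,3).tolist(),'rows',int(np.ceil(max(np.linalg.norm(d)/62.5,np.degrees(np.linalg.norm(dr))/10.7))))
def st():
    o=r.get_obs(); m=R.from_quat(o['eef_rot']).as_matrix()
    print('t',round(float(o['time_s']),2),'pos',np.round(o['tool_pos']*1000,1),'yaw',round(np.degrees(np.arctan2(m[1,0],m[0,0])),2),'F',np.round(o['force'],1),'gap',round(o['finger_gap']*1000,1))
E
python3 - <<'E'
from h import *
st(); plan((600,0,320,5))
E
```

```text
t 1.25 pos [ 205.4 -590.3  303.9] yaw -70.82 F [ 0.6 -0.  -0.2] gap 85.3
d [-427.8, -566.7, -16.2] dr [0.0, 0.0, -1.323] rows 12
```

Request:
send_rows(delta_pos=[[-428,-567,-16],[-428,-567,-16],[-428,-567,-16],[-428,-567,-16],[-428,-567,-16],[-428,-567,-16],[-428,-567,-16],[-428,-567,-16],[-428,-567,-16],[-428,-567,-16],[-428,-567,-16],[-428,-567,-16],[-428,-567,-16],[-428,-567,-16],[-428,-567,-16],[-428,-567,-16],[-428,-567,-16]], dr=[[0,0,-1.323],[0,0,-1.323],[0,0,-1.323],[0,0,-1.323],[0,0,-1.323],[0,0,-1.323],[0,0,-1.323],[0,0,-1.323],[0,0,-1.323],[0,0,-1.323],[0,0,-1.323],[0,0,-1.323],[0,0,-1.323],[0,0,-1.323],[0,0,-1.323],[0,0,-1.323],[0,0,-1.323]], fingers=[50,50,50,50,50,50,50,50,50,50,50,50,50,50,50,50,50], newtons=60)

```text
time_s: 3.38
tool_pos: [0.6002, -0.0001, 0.32]
eef_rot: [0.999, 0.043, 0.0, 0.0]
force: [-0.1, -0.3, 0.4]
finger_gap: 0.05
```

```bash
python3 - <<'E'
from h import *
st(); print(r.nose_length)
c=camera('wrist'); save(c,'w1'); P=wcloud(c); np.savez('w1.npz',P=P,img=c['img'])
for t in ['wrench','plate0']:
    for d in nets.regions_of(c,t)[:5]:
        if d['conf']<0.3: continue
        Q=P[d['region']]; Q=Q[~np.isnan(Q[:,0])]
        zt=np.percentile(Q[:,2],90); T=Q[Q[:,2]>zt-0.012]
        rect=cv2.minAreaRect((T[:,:2]*1000).astype(np.float32))
        print(t,round(d['conf'],2),np.round(d['extent']),'ztop',round(zt,4),np.round(rect[0],1),np.round(rect[1],1),round(rect[2],1),len(T))
for t in ['wrench','wrench_head','wrench_tail']:
    for d in nets.pinpoint(c,t)[:2]:
        x,y=np.round(d['xy']).astype(int); print(t,round(d['conf'],2),x,y,np.round(P[y,x]*1000))
E
```

```text
t 3.38 pos [ 6.002e+02 -1.000e-01  3.200e+02] yaw 4.95 F [-0.1 -0.3  0.4] gap 50.0
0.0726
wrench 0.68 [273.  64. 318. 236.] ztop 0.0925 [639.5  25.7] [ 38.6 187.6] 2.7 3529
plate0 0.85 [260. 124. 309. 201.] ztop 0.071 [629.4  11.8] [50.8 80. ] 5.2 2022
plate0 0.84 [195. 279. 242. 316.] ztop 0.0148 [ 561.9 -219.6] [70.2 51.4] 12.2 1176
plate0 0.79 [138.   0. 178.  44.] ztop 0.0149 [456.2 182.2] [51. 67.] 8.2 1644
plate0 0.77 [258.  43. 309. 115.] ztop 0.0709 [618.  105.5] [49.8 80.7] 3.1 2373
plate0 0.69 [290. 270. 306. 320.] ztop 0.0182 [ 684.7 -201.3] [18.6 84.7] 2.9 425
wrench 0.66 288 154 [633.  25.  86.]
wrench_head 0.77 296 65 [631. 117.  93.]
wrench_tail 0.91 281 232 [635. -62.  87.]
```

View pics/w1.png

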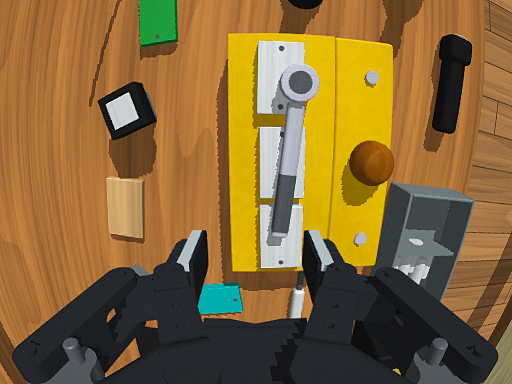

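```bash
python3 - <<'E'
import numpy as np,cv2
P=np.load('w1.npz')['P']*1000
m=(P[...,2]>78)&(P[...,2]<100)&(P[...,0]>580)&(P[...,0]<690)&(abs(P[...,1]-25)<110)
Q=P[m]; print(len(Q),Q.min(0),Q.max(0))
# bar: fit by y-slices
b=Q[(Q[:,1]<85)]
for y0 in range(-75,130,15):
    s=Q[abs(Q[:,1]-y0)<7.5]
    if len(s): print(y0,len(s),np.round([s[:,0].min(),s[:,0].max(),np.median(s[:,2])],1))
# rest, relays
E
```

```text
3578 [616.68879418 -69.3580261   78.01914339] [655.61227852 119.24091058  95.07788336]
-75 12 [625.6 639.6  84.8]
-60 204 [624.4 642.8  85.9]
-45 218 [624.4 643.5  86.3]
-30 232 [624.7 643.6  86.2]
-15 239 [624.9 643.8  86.3]
0 247 [625.2 643.9  86. ]
15 249 [625.8 644.3  85.6]
30 249 [626.3 644.6  85.6]
45 249 [626.6 644.3  85.8]
60 256 [626.5 644.8  85.8]
75 249 [626.7 645.2  85.6]
90 504 [617.2 655.6  92. ]
105 532 [616.7 655.3  92.2]
120 138 [622.4 650.7  91.7]
```

The wrist picture shows the wrench running from its head (299,83) to its tail (281,236). The bar is centred at (635,25) and lies within about 1° of world y.

```bash
python3 - <<'E'
from h import *
plan((635,25,200,-1),(635,25,147,-1))
E
```

```text
d [36.8, -21.6, 119.9] dr [-0.0, 0.0, 0.104] rows 3
d [36.8, -21.6, 172.9] dr [-0.0, 0.0, 0.104] rows 3
```

Request:
send_rows(delta_pos=[[37,-22,120],[37,-22,120],[37,-22,120],[37,-22,120],[37,-22,145],[37,-22,160],[37,-22,173],[37,-22,173],[37,-22,173],[37,-22,173],[37,-22,173],[37,-22,173],[37,-22,173],[37,-22,173]], dr=[[0,0,0.104],[0,0,0.104],[0,0,0.104],[0,0,0.104],[0,0,0.104],[0,0,0.104],[0,0,0.104],[0,0,0.104],[0,0,0.104],[0,0,0.104],[0,0,0.104],[0,0,0.104],[0,0,0.104],[0,0,0.104]], fingers=[40,40,40,40,40,40,40,40,5,5,5,5,5,5], newtons=60)

```text
time_s: 5.42
tool_pos: [0.6356, 0.0255, 0.1478]
eef_rot: [1.0, -0.009, 0.001, -0.0]
force: [-1.2, 0.5, 6.3]
finger_gap: 0.0163
```

```bash
python3 - <<'E'
from h import *
st(); plan((635,25,260,-1),(540,-371,260,87),(540,-371,85,87))
E
```

```text
t 5.42 pos [635.6  25.5 147.8] yaw -0.98 F [-1.2  0.5  6.3] gap 16.3
d [-0.4, 0.5, -112.2] dr [-0.0, -0.001, 0.0] rows 2
d [-88.7, 398.0, -112.3] dr [0.001, -0.001, -1.535] rows 9
d [-88.9, 398.0, 62.7] dr [0.001, -0.001, -1.535] rows 9
```

Request:
send_rows(delta_pos=[[0,0,-30],[0,0,-60],[0,0,-112],[0,0,-112],[0,0,-112]], dr=[[0,0,0],[0,0,0],[0,0,0],[0,0,0],[0,0,0]], fingers=[5,5,5,5,5])

```text
time_s: 6.05
tool_pos: [0.6349, 0.0252, 0.2584]
eef_rot: [1.0, -0.009, -0.0, 0.0]
force: [-0.9, 0.3, -2.8]
finger_gap: 0.0163
```

```bash
python3 - <<'E'
from h import *
st(); plan((540,-371,260,-87),(540,-371,100,-87))
c=camera('wrist'); save(c,'w2')
E
```

```text
t 6.05 pos [634.9  25.2 258.4] yaw -0.98 F [-0.9  0.3 -2.8] gap 16.3
d [-88.1, 397.8, -1.5] dr [0.001, 0.0, 1.501] rows 9
d [-88.0, 397.7, 158.5] dr [0.001, 0.0, 1.501] rows 9
```

View pics/w2.png

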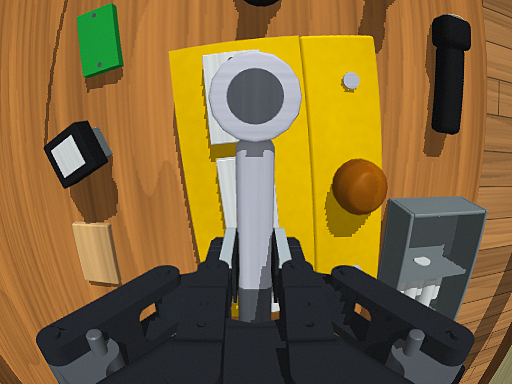

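The wrench is held and level, with its head at (255,95). I'll take it to the mat.

Request:
send_rows(delta_pos=[[-88,398,-1],[-88,398,-1],[-88,398,-1],[-88,398,-1],[-88,398,-1],[-88,398,-1],[-88,398,-1],[-88,398,-1],[-88,398,-1],[-88,398,-1],[-88,398,-1],[-88,398,-1],[-88,398,60],[-88,398,120],[-88,398,158],[-88,398,158],[-88,398,158]], dr=[[0,0,1.5],[0,0,1.5],[0,0,1.5],[0,0,1.5],[0,0,1.5],[0,0,1.5],[0,0,1.5],[0,0,1.5],[0,0,1.5],[0,0,1.5],[0,0,1.5],[0,0,1.5],[0,0,1.5],[0,0,1.5],[0,0,1.5],[0,0,1.5],[0,0,1.5]], fingers=[5,5,5,5,5,5,5,5,5,5,5,5,5,5,5,5,5])

```text
time_s: 8.22
tool_pos: [0.5413, -0.3715, 0.1027]
eef_rot: [0.726, -0.688, 0.001, -0.0]
force: [1.0, 0.2, -0.6]
finger_gap: 0.0165
```

```bash
python3 - <<'E'
from h import *
st(); plan((540,-371,82.5,-87))
E
```

```text
t 8.22 pos [ 541.3 -371.5  102.7] yaw -86.9 F [ 1.   0.2 -0.6] gap 16.5
d [-0.6, 1.3, 20.2] dr [-0.002, -0.001, 0.002] rows 1
```

Request:
send_rows(delta_pos=[[0,0,6],[0,0,11],[0,0,15],[0,0,17],[0,0,17],[0,0,17]], dr=[[0,0,0],[0,0,0],[0,0,0],[0,0,0],[0,0,0],[0,0,0]], fingers=[5,5,5,5,5,5])

```text
time_s: 8.98
tool_pos: [0.5405, -0.3711, 0.084]
eef_rot: [0.726, -0.688, 0.0, -0.0]
force: [1.0, -0.3, -2.0]
finger_gap: 0.0161
```

Request:
send_rows(delta_pos=[[0,0,2],[0,0,2],[0,0,2],[0,0,2],[0,0,2],[0,0,2],[0,0,-20],[0,0,-60],[0,0,-120],[0,0,-180],[0,0,-180],[0,0,-180]], dr=[[0,0,0],[0,0,0],[0,0,0],[0,0,0],[0,0,0],[0,0,0],[0,0,0],[0,0,0],[0,0,0],[0,0,0],[0,0,0],[0,0,0]], fingers=[5,5,40,40,40,40,40,40,40,40,40,40])

```text
time_s: 10.48
tool_pos: [0.5403, -0.371, 0.2649]
eef_rot: [0.726, -0.688, 0.0, -0.0]
force: [-0.6, -0.5, -0.8]
finger_gap: 0.0398
```

```bash
python3 - <<'E'
from h import *
st(); c=camera('wrist'); save(c,'w3'); P=wcloud(c)*1000
m=(P[...,2]>14)&(P[...,2]<40)&(abs(P[...,0]-540)<130)&(abs(P[...,1]+371)<60)
Q=P[m].astype(np.float32); print(cv2.minAreaRect(Q[:,:2].copy()), np.percentile(Q[:,2],[5,50,95]))
c=camera('top'); save(c,'t3')
P=cloud(c)*1000
m=(P[...,2]>14)&(P[...,2]<45)&(abs(P[...,0]-540)<130)&(abs(P[...,1]+371)<60)
Q=P[m].astype(np.float32); print(cv2.minAreaRect(Q[:,:2].copy()))
E
```

```text
t 10.47 pos [ 540.3 -371.   264.9] yaw -86.92 F [-0.6 -0.5 -0.8] gap 39.8
((540.9716796875, -371.5497131347656), (187.90220642089844, 39.233497619628906), 2.7041354179382324) [18.56326408 20.53674889 26.91014004]
((543.3160400390625, -363.7956848144531), (105.24836730957031, 191.58984375), 84.87837219238281)
```

View pics/t3.png

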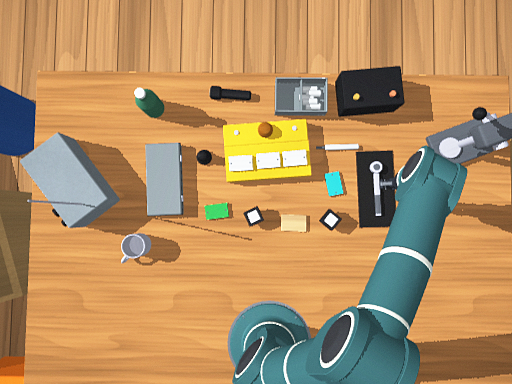

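View pics/w3.png

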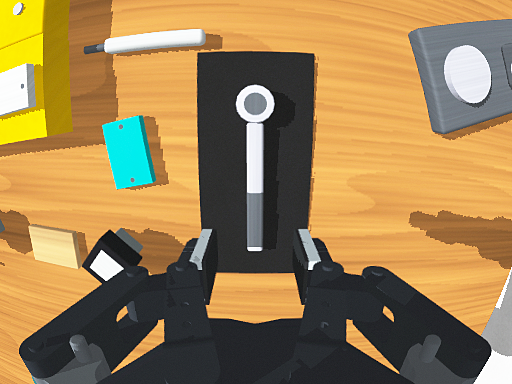

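The wrench lies centred on the mat at (540.9,-371.5), 2.7° off world x. I'll now measure the plates, the rest and the relays from closer.

```bash
python3 - <<'E'
from h import *
plan((520,-60,330,2))
E
```

```text
d [-311.5, 3.4, -66.4] dr [0.0, 0.002, -1.552] rows 9
```

Request:
send_rows(delta_pos=[[-311,3,-66],[-311,3,-66],[-311,3,-66],[-311,3,-66],[-311,3,-66],[-311,3,-66],[-311,3,-66],[-311,3,-66],[-311,3,-66],[-311,3,-66],[-311,3,-66],[-311,3,-66],[-311,3,-66]], dr=[[0,0,-1.552],[0,0,-1.552],[0,0,-1.552],[0,0,-1.552],[0,0,-1.552],[0,0,-1.552],[0,0,-1.552],[0,0,-1.552],[0,0,-1.552],[0,0,-1.552],[0,0,-1.552],[0,0,-1.552],[0,0,-1.552]], fingers=[70,70,70,70,70,70,70,70,70,70,70,70,70])

```text
time_s: 12.2
tool_pos: [0.5207, -0.0606, 0.3299]
eef_rot: [1.0, 0.017, -0.0, -0.0]
force: [-0.3, 0.3, 0.4]
finger_gap: 0.0698
```

```bash
cat >> h.py <<'E'
def box(P,xy,rad,z0,z1,edge=1.0):
    """min-area rect (mm) of points near xy within z-range, largest component"""
    m=(P[...,2]>z0)&(P[...,2]<z1)&(np.hypot(P[...,0]-xy[0],P[...,1]-xy[1])<rad)
    n,l,s,_=cv2.connectedComponentsWithStats(m.astype(np.uint8),connectivity=4)
    if n<2: return None
    k=1+np.argmax(s[1:,4]); Q=P[l==k].astype(np.float32)
    ((x,y),(w,h),a)=cv2.minAreaRect(Q[:,:2].copy())
    if w>h: w,h,a=h,w,a-90
    a=(a+90)%180-90
    return dict(c=(round(float(x),1),round(float(y),1)),size=(round(w,1),round(h,1)),short_axis_deg=round(a,1),z=round(float(np.median(Q[:,2])),1),n=len(Q))
E
python3 - <<'E'
from h import *
st(); c=camera('wrist'); save(c,'w4'); P=wcloud(c)*1000; np.savez('w4.npz',P=P)
for n,xy,rad,z0,z1 in [('p0',(636,-77),60,66,76),('p1',(628,12),60,66,76),('p2',(617,105),60,66,76),('rest',(414,-79),70,8,18),('A',(435,59),60,52,70),('B',(429,-202),60,52,70),('beacon',(650,15),220,50,62)]:
    print(n,box(P,xy,rad,z0,z1))
E
```

```text
t 12.2 pos [520.7 -60.6 329.9] yaw 1.99 F [-0.3  0.3  0.4] gap 69.8
p0 {'c': (637.9, -77.8), 'size': (51.9, 81.1), 'short_axis_deg': 5.8, 'z': 69.9, 'n': 2560}
p1 {'c': (628.8, 11.9), 'size': (51.0, 80.7), 'short_axis_deg': 5.8, 'z': 69.9, 'n': 2858}
p2 {'c': (618.3, 105.0), 'size': (51.1, 80.5), 'short_axis_deg': 4.1, 'z': 69.9, 'n': 2713}
rest {'c': (417.2, -81.2), 'size': (57.7, 89.1), 'short_axis_deg': -0.9, 'z': 11.8, 'n': 2512}
A {'c': (438.5, 58.7), 'size': (54.8, 54.8), 'short_axis_deg': 25.3, 'z': 60.1, 'n': 2085}
B {'c': (435.2, -206.9), 'size': (41.4, 55.1), 'short_axis_deg': -37.6, 'z': 59.9, 'n': 626}
beacon {'c': (666.4, 16.5), 'size': (195.6, 290.2), 'short_axis_deg': 5.2, 'z': 55.9, 'n': 21511}
```

View pics/w4.png

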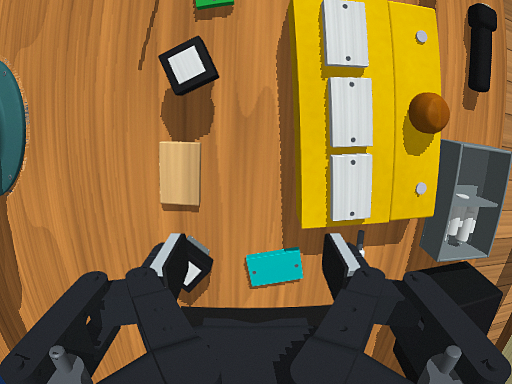

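The wrist picture shows three plates at (347,33), (351,112) and (351,188), and the rest at (180,174). The measured sizes match the given ones to within 1–2 mm. Plate at socket0 first.

```bash
python3 - <<'E'
from h import *
plan((637.5,-77.8,170,5.8),(637.5,-77.8,127,5.8))
E
```

```text
d [116.1, 21.2, 159.9] dr [-0.0, 0.0, -0.066] rows 4
d [116.1, 21.2, 202.9] dr [-0.0, 0.0, -0.066] rows 4
```

Request:
send_rows(delta_pos=[[116,21,100],[116,21,130],[116,21,160],[116,21,160],[116,21,160],[116,21,180],[116,21,192],[116,21,198],[116,21,200],[116,21,200],[116,21,200]], dr=[[0,0,-0.066],[0,0,-0.066],[0,0,-0.066],[0,0,-0.066],[0,0,-0.066],[0,0,-0.066],[0,0,-0.066],[0,0,-0.066],[0,0,-0.066],[0,0,-0.066],[0,0,-0.066]], fingers=[70,70,70,70,70,70,70,70,70,70,70])

```text
time_s: 13.62
tool_pos: [0.6375, -0.0776, 0.1303]
eef_rot: [0.999, 0.05, 0.0, 0.0]
force: [-0.3, -1.4, 0.3]
finger_gap: 0.0701
```

```bash
python3 - <<'E'
from h import *
st(); c=camera('wrist'); save(c,'w5')
E
```

```text
t 13.62 pos [637.5 -77.6 130.3] yaw 5.79 F [-0.3 -1.4  0.3] gap 70.1
```

View pics/w5.png

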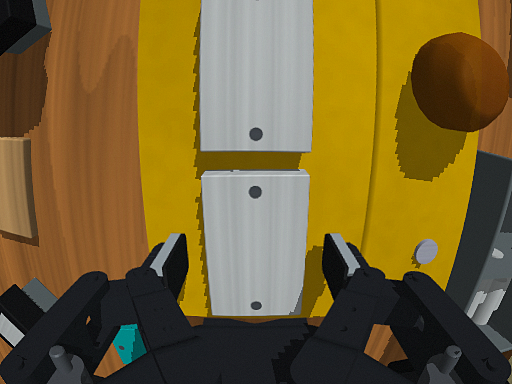

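The plate is centred between the pads, which are at (172,255) and (340,255). I'll lower a little and close.

Request:
send_rows(delta_pos=[[0,0,2],[0,0,3],[0,0,3],[0,0,3],[0,0,3],[0,0,3],[0,0,3],[0,0,3]], dr=[[0,0,0],[0,0,0],[0,0,0],[0,0,0],[0,0,0],[0,0,0],[0,0,0],[0,0,0]], fingers=[70,70,30,30,30,30,30,30], newtons=60)

```text
time_s: 14.68
tool_pos: [0.6375, -0.0775, 0.1271]
eef_rot: [0.999, 0.051, 0.0, -0.0]
force: [-0.1, -0.0, 5.6]
finger_gap: 0.0483
```

```bash
python3 - <<'E'
from h import *
st(); plan((637.5,-77.8,230,5.8),(417,-81,230,-0.9),(417,-81,100,-0.9))
E
```

```text
t 14.68 pos [637.5 -77.5 127.1] yaw 5.79 F [-0.1 -0.   5.6] gap 48.3
d [-0.0, 0.2, -102.9] dr [0.0, -0.0, -0.0] rows 2
d [-219.7, -18.8, -103.0] dr [-0.0, -0.0, 0.117] rows 4
d [-219.7, -18.8, 27.0] dr [-0.0, -0.0, 0.117] rows 4
```

Request:
send_rows(delta_pos=[[0,0,-30],[0,0,-80],[0,0,-103],[-110,-9,-103],[-220,-19,-103],[-220,-19,-103],[-220,-19,-103],[-220,-19,-103],[-220,-19,-103]], dr=[[0,0,0],[0,0,0],[0,0,0],[0,0,0.06],[0,0,0.117],[0,0,0.117],[0,0,0.117],[0,0,0.117],[0,0,0.117]], fingers=[30,30,30,30,30,30,30,30,30])

```text
time_s: 15.8
tool_pos: [0.4171, -0.0809, 0.2301]
eef_rot: [1.0, -0.008, 0.0, 0.0]
force: [0.3, 0.9, -0.9]
finger_gap: 0.0482
```

```bash
python3 - <<'E'
from h import *
st(); c=camera('wrist'); save(c,'w6'); P=wcloud(c)*1000
print(box(P,(417,-81),90,8,17)); print(box(P,(417,-81),90,150,190)); plan((417,-81,100,-0.9))
E
```

```text
t 15.8 pos [417.1 -80.9 230.1] yaw -0.92 F [ 0.3  0.9 -0.9] gap 48.2
{'c': (417.4, -55.1), 'size': (35.0, 58.5), 'short_axis_deg': 89.0, 'z': 11.9, 'n': 2096}
{'c': (417.3, -81.2), 'size': (76.2, 80.6), 'short_axis_deg': -1.2, 'z': 172.9, 'n': 16697}
d [-0.4, 0.2, 130.0] dr [-0.0, -0.001, -0.0] rows 3
```

View pics/w6.png

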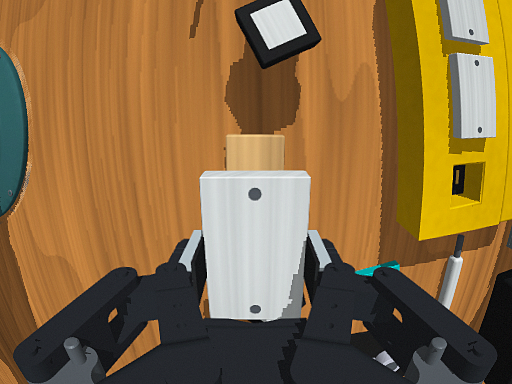

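The held plate and the rest line up: plate centre y is about -81.2, rest centre about -81.5. I'll lower.

Request:
send_rows(delta_pos=[[0,0,60],[0,0,110],[0,0,130],[0,0,138],[0,0,143],[0,0,145],[0,0,145],[0,0,145]], dr=[[0,0,0],[0,0,0],[0,0,0],[0,0,0],[0,0,0],[0,0,0],[0,0,0],[0,0,0]], fingers=[30,30,30,30,30,30,30,30])

```text
time_s: 16.85
tool_pos: [0.4168, -0.081, 0.0853]
eef_rot: [1.0, -0.008, 0.0, 0.0]
force: [-0.9, 0.6, -0.4]
finger_gap: 0.0486
```

Request:
send_rows(delta_pos=[[0,0,2],[0,0,2],[0,0,2],[0,0,2],[0,0,2],[0,0,2],[0,0,2],[0,0,-10],[0,0,-40],[0,0,-100],[0,0,-145],[0,0,-145],[0,0,-145]], dr=[[0,0,0],[0,0,0],[0,0,0],[0,0,0],[0,0,0],[0,0,0],[0,0,0],[0,0,0],[0,0,0],[0,0,0],[0,0,0],[0,0,0],[0,0,0]], fingers=[30,30,30,66,66,66,66,70,70,70,70,70,70])

```text
time_s: 18.48
tool_pos: [0.4163, -0.0809, 0.2301]
eef_rot: [1.0, -0.008, 0.0, 0.0]
force: [0.3, -0.4, 0.3]
finger_gap: 0.0704
```

```bash
python3 - <<'E'
from h import *
st(); c=camera('wrist'); save(c,'w7'); P=wcloud(c)*1000
print(box(P,(417,-81),90,20,32)); print(box(P,(417,-81),90,6,17))
plan((628.5,11.9,230,5.5),(628.5,11.9,150,5.5),(628.5,11.9,127,5.5))
E
```

```text
t 18.48 pos [416.3 -80.9 230.1] yaw -0.92 F [ 0.3 -0.4  0.3] gap 70.4
{'c': (416.6, -81.4), 'size': (50.5, 80.6), 'short_axis_deg': -0.8, 'z': 25.9, 'n': 4261}
{'c': (416.9, -81.2), 'size': (58.5, 87.1), 'short_axis_deg': -1.2, 'z': 11.6, 'n': 675}
d [210.9, -96.1, -0.7] dr [-0.0, 0.001, -0.112] rows 4
d [210.9, -96.1, 79.3] dr [-0.0, 0.001, -0.112] rows 4
d [211.0, -96.1, 102.3] dr [-0.0, 0.001, -0.112] rows 5
```

View pics/w7.png

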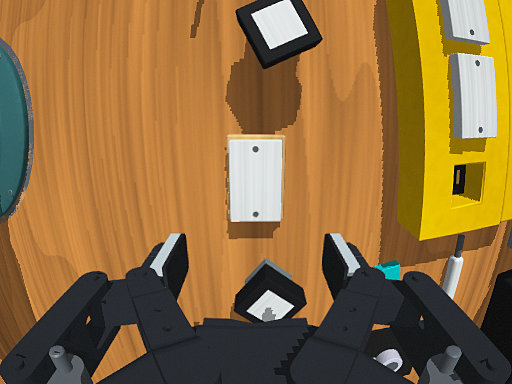

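The first plate is square on the rest (255,180), within 0.5 mm. Next, the middle plate.

Request:
send_rows(delta_pos=[[211,-96,-1],[211,-96,-1],[211,-96,-1],[211,-96,-1],[211,-96,-1],[211,-96,50],[211,-96,80],[211,-96,95],[211,-96,102],[211,-96,102],[211,-96,102],[211,-96,102],[211,-96,102],[211,-96,102],[211,-96,102],[211,-96,102]], dr=[[0,0,-0.112],[0,0,-0.112],[0,0,-0.112],[0,0,-0.112],[0,0,-0.112],[0,0,-0.112],[0,0,-0.112],[0,0,-0.112],[0,0,-0.112],[0,0,-0.112],[0,0,-0.112],[0,0,-0.112],[0,0,-0.112],[0,0,-0.112],[0,0,-0.112],[0,0,-0.112]], fingers=[70,70,70,70,70,70,70,70,70,70,70,30,30,30,30,30])

```text
time_s: 20.52
tool_pos: [0.6295, 0.0117, 0.1289]
eef_rot: [0.999, 0.048, 0.001, 0.0]
force: [-2.7, -0.7, 9.4]
finger_gap: 0.0482
```

```bash
python3 - <<'E'
from h import *
st(); plan((628.5,11.9,230,5.5),(417,-81.3,230,-1))
E
```

```text
t 20.52 pos [629.5  11.7 128.9] yaw 5.49 F [-2.7 -0.7  9.4] gap 48.2
d [-0.8, -0.2, -101.1] dr [0.0, -0.001, -0.0] rows 2
d [-220.3, 72.3, -101.3] dr [0.0, -0.001, 0.113] rows 5
```

Request:
send_rows(delta_pos=[[0,0,-30],[0,0,-80],[0,0,-103],[-110,36,-103],[-220,72,-103],[-220,72,-103],[-220,72,-103],[-220,72,-103],[-220,72,-103],[-220,72,-103]], dr=[[0,0,0],[0,0,0],[0,0,0],[0,0,0.06],[0,0,0.113],[0,0,0.113],[0,0,0.113],[0,0,0.113],[0,0,0.113],[0,0,0.113]], fingers=[30,30,30,30,30,30,30,30,30,30])

```text
time_s: 21.78
tool_pos: [0.4178, -0.0805, 0.231]
eef_rot: [1.0, -0.008, 0.0, -0.0]
force: [-0.3, 0.7, -1.6]
finger_gap: 0.0484
```

```bash
python3 - <<'E'
from h import *
st(); c=camera('wrist'); save(c,'w8'); P=wcloud(c)*1000
m=(P[...,2]>150)&(P[...,2]<190)
print('rest', box(P,(417,-81),90,6,17),'pl',box(P,(417,-81),90,22,32)); print(box(P,(417,-81),90,168,190)); plan((417,-81.2,115,-1),(417,-81.2,99,-1))
E
```

```text
t 21.77 pos [417.8 -80.5 231. ] yaw -0.92 F [-0.3  0.7 -1.6] gap 48.4
rest {'c': (417.8, -52.7), 'size': (31.9, 58.4), 'short_axis_deg': 86.0, 'z': 11.6, 'n': 391} pl {'c': (417.1, -54.2), 'size': (26.5, 50.1), 'short_axis_deg': 89.2, 'z': 25.9, 'n': 1495}
{'c': (417.9, -80.5), 'size': (75.8, 80.9), 'short_axis_deg': -1.0, 'z': 172.1, 'n': 16073}
d [-0.7, 0.8, 115.8] dr [-0.001, -0.0, 0.002] rows 2
d [-0.7, 0.8, 131.8] dr [-0.001, -0.0, 0.002] rows 3
```

View pics/w8.png

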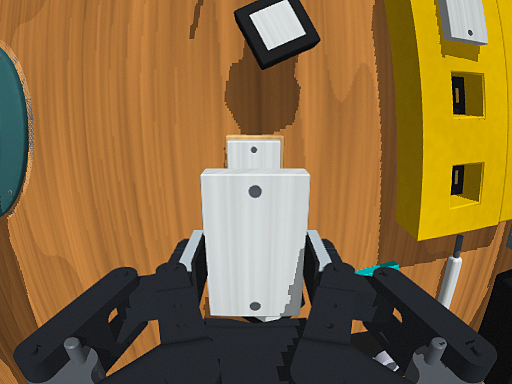

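Request:
send_rows(delta_pos=[[-1,1,60],[-1,1,105],[-1,1,120],[-1,1,127],[-1,1,130],[-1,1,132],[-1,1,132],[-1,1,132]], dr=[[0,0,0],[0,0,0],[0,0,0],[0,0,0],[0,0,0],[0,0,0],[0,0,0],[0,0,0]], fingers=[30,30,30,30,30,30,30,30])

```text
time_s: 22.82
tool_pos: [0.4162, -0.0821, 0.0993]
eef_rot: [1.0, -0.009, 0.0, 0.0]
force: [-0.3, -0.2, -2.5]
finger_gap: 0.0484
```

Request:
send_rows(delta_pos=[[0,0,0],[0,0,0],[0,0,0],[0,0,0],[0,0,0],[0,0,-10],[0,0,-40],[0,0,-100],[0,0,-131],[0,0,-131],[0,0,-131]], dr=[[0,0,0],[0,0,0],[0,0,0],[0,0,0],[0,0,0],[0,0,0],[0,0,0],[0,0,0],[0,0,0],[0,0,0],[0,0,0]], fingers=[30,66,66,66,66,70,70,70,70,70,70])

```text
time_s: 24.2
tool_pos: [0.4157, -0.082, 0.2297]
eef_rot: [1.0, -0.009, -0.0, 0.0]
force: [0.2, -0.0, -1.4]
finger_gap: 0.07
```

```bash
python3 - <<'E'
from h import *
st(); c=camera('wrist'); save(c,'w9'); P=wcloud(c)*1000
print(box(P,(417,-81),90,35,47)); print(box(P,(417,-81),90,6,17),box(P,(620,105),70,64,76),box(P,(665,20),220,50,62))
plan((618.3,105,230,4.1),(618.3,105,150,4.1),(618.3,105,128.5,4.1))
E
```

```text
t 24.2 pos [415.7 -82.  229.7] yaw -0.98 F [ 0.2 -0.  -1.4] gap 70.0
{'c': (416.0, -81.7), 'size': (50.3, 80.4), 'short_axis_deg': -0.9, 'z': 39.9, 'n': 4705}
{'c': (417.5, -80.9), 'size': (57.8, 86.4), 'short_axis_deg': -1.0, 'z': 11.5, 'n': 413} {'c': (619.0, 87.2), 'size': (44.9, 52.7), 'short_axis_deg': -85.7, 'z': 69.8, 'n': 1577} {'c': (642.4, -1.2), 'size': (146.7, 260.1), 'short_axis_deg': 4.7, 'z': 55.9, 'n': 17373}
d [199.5, -190.3, -0.8] dr [-0.0, 0.001, -0.088] rows 5
d [199.6, -190.3, 79.2] dr [-0.0, 0.001, -0.088] rows 5
d [199.7, -190.3, 100.7] dr [-0.0, 0.001, -0.088] rows 5
```

View pics/w9.png

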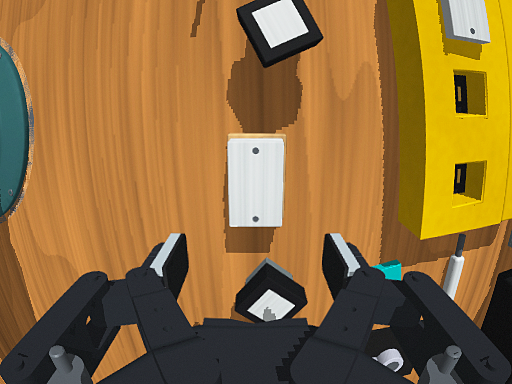

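The second plate lies on the first at (416,-81.7), about 1 mm off centre. Now the third.

Request:
send_rows(delta_pos=[[200,-190,-1],[200,-190,-1],[200,-190,-1],[200,-190,-1],[200,-190,-1],[200,-190,-1],[200,-190,50],[200,-190,80],[200,-190,95],[200,-190,100],[200,-190,100],[200,-190,100],[200,-190,100],[200,-190,100],[200,-190,100],[200,-190,100],[200,-190,100]], dr=[[0,0,-0.088],[0,0,-0.088],[0,0,-0.088],[0,0,-0.088],[0,0,-0.088],[0,0,-0.088],[0,0,-0.088],[0,0,-0.088],[0,0,-0.088],[0,0,-0.088],[0,0,-0.088],[0,0,-0.088],[0,0,-0.088],[0,0,-0.088],[0,0,-0.088],[0,0,-0.088],[0,0,-0.088]], fingers=[70,70,70,70,70,70,70,70,70,70,70,70,30,30,30,30,30])

```text
time_s: 26.38
tool_pos: [0.6195, 0.1046, 0.1309]
eef_rot: [0.999, 0.035, 0.001, 0.0]
force: [-3.1, -1.5, 10.4]
finger_gap: 0.0482
```

```bash
python3 - <<'E'
from h import *
st(); plan((618.5,105,230,4.1),(417,-81.3,230,-1))
E
```

```text
t 26.38 pos [619.5 104.6 130.9] yaw 4.07 F [-3.1 -1.5 10.4] gap 48.2
d [-0.9, -0.4, -99.1] dr [0.0, -0.001, -0.001] rows 2
d [-215.1, 171.1, -99.3] dr [0.0, -0.001, 0.088] rows 5
```

Request:
send_rows(delta_pos=[[0,0,-30],[0,0,-80],[0,0,-100],[-107,85,-100],[-215,171,-100],[-215,171,-100],[-215,171,-100],[-215,171,-100],[-215,171,-100],[-215,171,-100],[-215,171,-100]], dr=[[0,0,0],[0,0,0],[0,0,0],[0,0,0.04],[0,0,0.088],[0,0,0.088],[0,0,0.088],[0,0,0.088],[0,0,0.088],[0,0,0.088],[0,0,0.088]], fingers=[30,30,30,30,30,30,30,30,30,30,30])

```text
time_s: 27.75
tool_pos: [0.4174, -0.0805, 0.2298]
eef_rot: [1.0, -0.008, -0.0, -0.0]
force: [0.5, 0.8, -2.0]
finger_gap: 0.048
```

```bash
python3 - <<'E'
from h import *
st(); c=camera('wrist'); save(c,'w10'); P=wcloud(c)*1000
print('rest', box(P,(417,-81),90,6,17),'pl',box(P,(417,-81),90,35,47))
q=P[180:310,215:295].reshape(-1,3); print(np.nanpercentile(q[:,2],[2,50,98]),[np.round(np.nanmedian(P[v,215:295,2]),1) for v in (185,220,250,270)]); plan((417,-81.2,113,-1))
E
```

```text
t 27.75 pos [417.4 -80.5 229.8] yaw -0.9 F [ 0.5  0.8 -2. ] gap 48.0
rest {'c': (418.1, -51.7), 'size': (29.9, 57.6), 'short_axis_deg': 86.2, 'z': 11.4, 'n': 331} pl {'c': (416.4, -52.1), 'size': (20.9, 50.3), 'short_axis_deg': 89.2, 'z': 39.8, 'n': 1346}
[167.64495731 168.80226534 169.95581191] [np.float64(168.8), np.float64(168.9), np.float64(168.8), np.float64(169.0)]
d [-0.3, 0.7, 116.8] dr [-0.001, 0.0, 0.002] rows 2
```

View pics/w10.png

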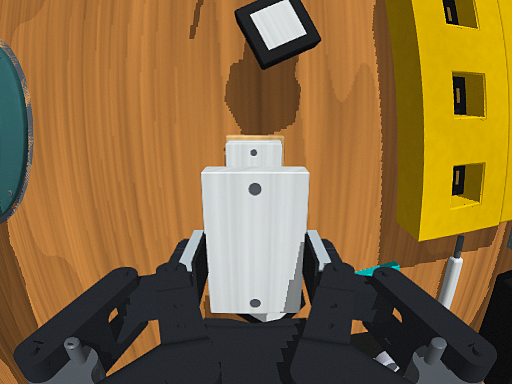

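Request:
send_rows(delta_pos=[[0,0,60],[0,0,95],[0,0,105],[0,0,111],[0,0,114],[0,0,115],[0,0,115],[0,0,115]], dr=[[0,0,0],[0,0,0],[0,0,0],[0,0,0],[0,0,0],[0,0,0],[0,0,0],[0,0,0]], fingers=[30,30,30,30,30,30,30,30])

```text
time_s: 28.8
tool_pos: [0.417, -0.0813, 0.1152]
eef_rot: [1.0, -0.009, 0.0, 0.0]
force: [0.7, 0.3, -1.0]
finger_gap: 0.0479
```

Request:
send_rows(delta_pos=[[0,0,0],[0,0,0],[0,0,0],[0,0,0],[0,0,0],[0,0,-10],[0,0,-40],[0,0,-100],[0,0,-115],[0,0,-115],[0,0,-115]], dr=[[0,0,0],[0,0,0],[0,0,0],[0,0,0],[0,0,0],[0,0,0],[0,0,0],[0,0,0],[0,0,0],[0,0,0],[0,0,0]], fingers=[30,66,66,66,66,70,70,70,70,70,70])

```text
time_s: 30.18
tool_pos: [0.4164, -0.0812, 0.2291]
eef_rot: [1.0, -0.009, -0.001, -0.0]
force: [-0.2, 0.3, 0.4]
finger_gap: 0.07
```

```bash
python3 - <<'E'
from h import *
st(); c=camera('wrist'); save(c,'w11'); P=wcloud(c)*1000
print(box(P,(417,-81),90,49,62)); print(box(P,(417,-81),90,6,17))
c=camera('scene'); save(c,'s11'); P=cloud(c)*1000
print(box(P,(438,59),60,50,70),box(P,(430,-202),60,50,70))
c=camera('top'); save(c,'t11')
plan((530,60,330,0))
E
```

```text
t 30.18 pos [416.4 -81.2 229.1] yaw -0.98 F [-0.2  0.3  0.4] gap 70.0
{'c': (416.7, -80.5), 'size': (50.2, 80.9), 'short_axis_deg': -1.0, 'z': 53.9, 'n': 5236}
{'c': (418.2, -40.7), 'size': (6.7, 56.4), 'short_axis_deg': 88.1, 'z': 11.7, 'n': 254}
{'c': (437.5, 61.4), 'size': (56.6, 58.3), 'short_axis_deg': 28.8, 'z': 60.4, 'n': 255} {'c': (429.9, -202.5), 'size': (55.7, 55.8), 'short_axis_deg': -37.8, 'z': 60.2, 'n': 296}
d [110.9, -143.0, -101.0] dr [-0.001, 0.002, -0.017] rows 4
```

View pics/w11.png

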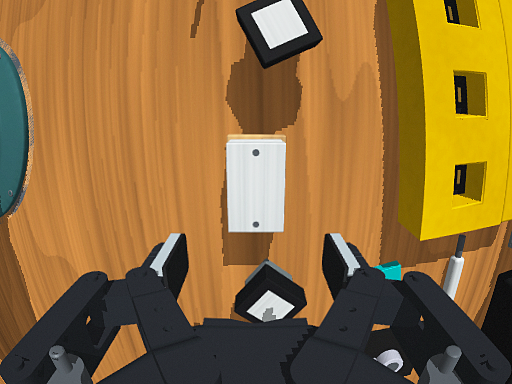

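View pics/s11.png

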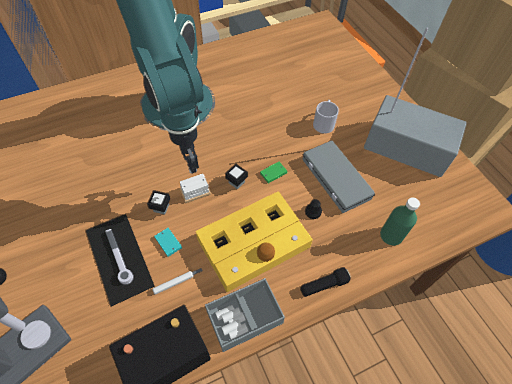

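The pile is at (416.7,-80.5), yaw -1°, top at 54 mm. The scene picture shows the three open sockets and two relays, at (159,200) and (237,174). I'll now view the sockets and relay A from above.

Request:
send_rows(delta_pos=[[111,-111,-70],[111,-111,-70],[111,-111,-70],[111,-111,-70],[111,-111,-70],[111,-111,-70]], dr=[[0,0,-0.1],[0,0,-0.1],[0,0,-0.1],[0,0,-0.1],[0,0,-0.1],[0,0,-0.1]], fingers=[80,80,80,80,80,80])

```text
time_s: 31.08
tool_pos: [0.5291, 0.027, 0.2992]
eef_rot: [0.999, 0.041, -0.001, 0.0]
force: [0.5, -0.6, -0.2]
finger_gap: 0.0799
```

```bash
cat >> h.py <<'E'
def socks(P):
    # beacon top points + holes; P in mm
    m=(abs(P[...,2]-56)<3)
    n,l,s,_=cv2.connectedComponentsWithStats(m.astype(np.uint8),connectivity=8)
    k=1+np.argmax(s[1:,4]); t=(l==k).astype(np.uint8)
    return t
E
python3 - <<'E'
from h import *
st(); c=camera('wrist'); save(c,'w12'); P=wcloud(c)*1000; np.savez('w12.npz',P=P)
print('A',box(P,(438,59),60,54,66),'bea',box(P,(665,20),260,53,59))
t=socks(P)
cs,h=cv2.findContours(t,cv2.RETR_CCOMP,cv2.CHAIN_APPROX_NONE)
# rays onto z=56 for boundary: use surface points adjacent
for i,cc in enumerate(cs):
    if h[0][i][3]>=0 and cv2.contourArea(cc)>300:
        q=cc[:,0,:]; Q=P[q[:,1],q[:,0]]; Q=Q[~np.isnan(Q[:,0])]
        print(len(Q),[np.round(v,1) for v in cv2.minAreaRect(Q[:,:2].astype(np.float32))])
for s in ['socket0','socket1','socket2']:
    for d in nets.pinpoint(c,s)[:1]:
        u,v=d['xy']; print(s,d['conf'],np.round(d['xy']))
E
```

```text
t 31.07 pos [529.1  27.  299.2] yaw 4.7 F [ 0.5 -0.6 -0.2] gap 79.9
A {'c': (438.7, 59.0), 'size': (54.7, 54.8), 'short_axis_deg': 25.1, 'z': 60.1, 'n': 2398} bea {'c': (666.3, 17.0), 'size': (195.4, 290.8), 'short_axis_deg': 5.1, 'z': 55.9, 'n': 26597}
142 [array([629.3,  14.4]), array([46.4, 46. ]), np.float64(4.0)]
153 [array([621.4, 105.1]), array([46.5, 46.1]), np.float64(5.7)]
socket0 0.96 [342. 193.]
socket1 0.96 [342. 193.]
socket2 0.96 [342. 193.]
```

View pics/w12.png

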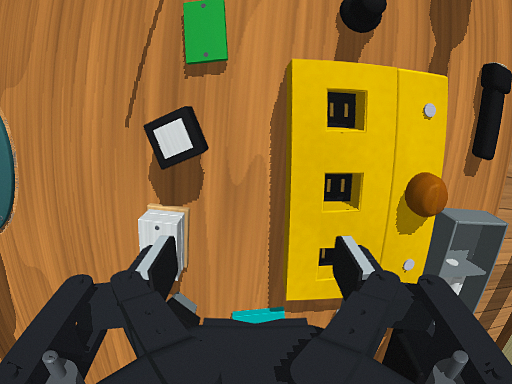

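The sockets measure (629,14) and (621,105), which agrees with the housing outline. Relay A is at (438.7,59.0), yaw 25.1°. I'll grasp it.

```bash
python3 - <<'E'
from h import *
plan((438.7,59,200,25.1),(438.7,59,108,25.1))
E
```

```text
d [-87.9, -39.0, 99.8] dr [0.0, 0.0, -0.356] rows 3
d [-87.9, -39.0, 191.8] dr [0.0, 0.0, -0.356] rows 4
```

Request:
send_rows(delta_pos=[[-88,-39,60],[-88,-39,80],[-88,-39,100],[-88,-39,100],[-88,-39,130],[-88,-39,160],[-88,-39,180],[-88,-39,188],[-88,-39,192],[-88,-39,192],[-88,-39,192]], dr=[[0,0,-0.356],[0,0,-0.356],[0,0,-0.356],[0,0,-0.356],[0,0,-0.356],[0,0,-0.356],[0,0,-0.356],[0,0,-0.356],[0,0,-0.356],[0,0,-0.356],[0,0,-0.356]], fingers=[80,80,80,80,80,80,80,80,80,80,80])

```text
time_s: 32.65
tool_pos: [0.4392, 0.0594, 0.1085]
eef_rot: [0.976, 0.218, 0.0, 0.0]
force: [-0.5, 0.6, 0.3]
finger_gap: 0.0802
```

```bash
python3 - <<'E'
from h import *
st(); c=camera('wrist'); save(c,'w13'); P=wcloud(c)*1000; print(box(P,(438,59),60,54,66))
E
```

```text
t 32.65 pos [439.2  59.4 108.5] yaw 25.14 F [-0.5  0.6  0.3] gap 80.2
{'c': (438.1, 59.2), 'size': (54.3, 54.8), 'short_axis_deg': 25.8, 'z': 60.1, 'n': 11879}
```

View pics/w13.png

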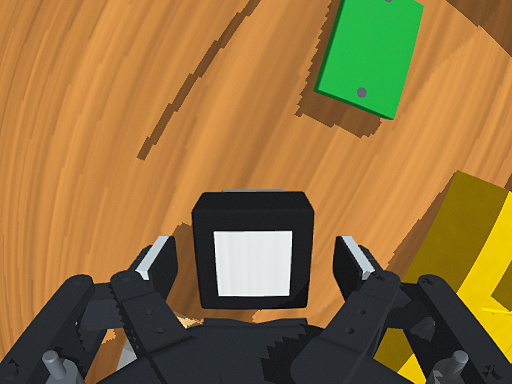

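The relay head is between the pads, at (253,250), and square to them. Closing and lifting.

Request:
send_rows(delta_pos=[[0,0,0],[0,0,0],[0,0,0],[0,0,0],[0,0,0],[0,0,0],[0,0,-30],[0,0,-60],[0,0,-100],[0,0,-100],[0,0,-100]], dr=[[0,0,0.01],[0,0,0],[0,0,0],[0,0,0],[0,0,0],[0,0,0],[0,0,0],[0,0,0],[0,0,0],[0,0,0],[0,0,0]], fingers=[80,30,30,30,30,30,30,30,30,30,30], newtons=80)

```text
time_s: 34.08
tool_pos: [0.4385, 0.0591, 0.2073]
eef_rot: [0.976, 0.218, -0.0, 0.0]
force: [-0.6, 0.4, -1.9]
finger_gap: 0.0524
```

```bash
python3 - <<'E'
from h import *
st(); c=camera('wrist'); save(c,'w14'); P=wcloud(c)*1000; print(box(P,(438,59),60,150,175)); plan((620.8,105.3,209,5.1))
E
```

```text
t 34.08 pos [438.5  59.1 207.3] yaw 25.13 F [-0.6  0.4 -1.9] gap 52.4
{'c': (438.3, 59.3), 'size': (54.7, 80.2), 'short_axis_deg': -65.1, 'z': 159.2, 'n': 13907}
d [184.7, 35.8, -2.2] dr [-0.0, 0.001, 0.35] rows 4
```

View pics/w14.png

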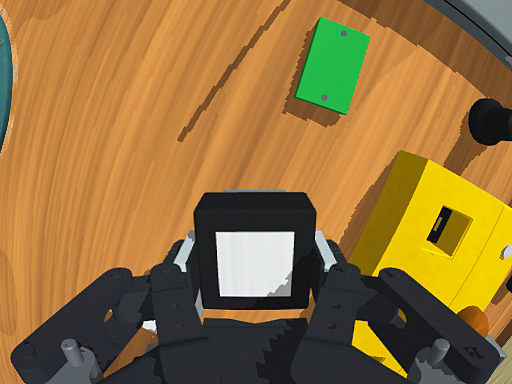

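Request:
send_rows(delta_pos=[[185,36,-2],[185,36,-2],[185,36,-2],[185,36,-2],[185,36,-2],[185,36,-2],[185,36,-2],[185,36,15],[185,36,25],[185,36,25],[185,36,25]], dr=[[0,0,0.35],[0,0,0.35],[0,0,0.35],[0,0,0.35],[0,0,0.35],[0,0,0.35],[0,0,0.35],[0,0,0.35],[0,0,0.35],[0,0,0.35],[0,0,0.35]], fingers=[30,30,30,30,30,30,30,30,30,30,30])

```text
time_s: 35.5
tool_pos: [0.6216, 0.1056, 0.183]
eef_rot: [0.999, 0.045, -0.0, -0.0]
force: [0.1, -0.0, -0.0]
finger_gap: 0.0526
```

```bash
python3 - <<'E'
from h import *
st(); c=camera('wrist'); save(c,'w15'); P=wcloud(c)*1000; np.savez('w15.npz',P=P); z=P[225:300,220:290,2]; print(np.nanmedian(z))
zt=np.nanmedian(z)
print(box(P,(620.8,105.3),60,zt-3,zt+4)); plan((620.8,105.3,175,5.1))
E
```

```text
t 35.5 pos [621.6 105.6 183. ] yaw 5.1 F [ 0.1 -0.  -0. ] gap 52.6
135.05717480017697
{'c': (621.9, 105.7), 'size': (54.5, 65.9), 'short_axis_deg': -84.7, 'z': 134.7, 'n': 11895}
d [-1.0, 0.2, 8.2] dr [-0.0, -0.0, 0.0] rows 1
```

View pics/w15.png

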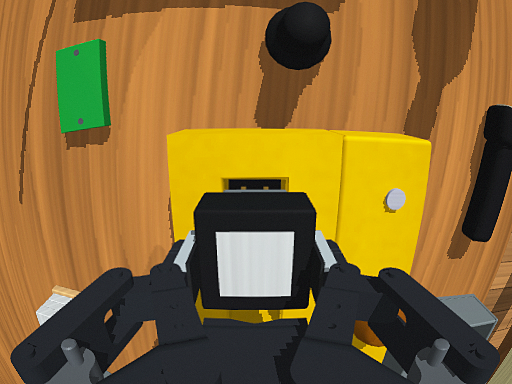

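The socket's far edge, at (222–288,178), is centred under the head. I'll insert gradually.

Request:
send_rows(delta_pos=[[-0.5,0.3,6],[-0.5,0.3,12],[-0.5,0.3,17],[-0.5,0.3,22],[-0.5,0.3,25],[-0.5,0.3,28],[-0.5,0.3,28]], dr=[[0,0,0],[0,0,0],[0,0,0],[0,0,0],[0,0,0],[0,0,0],[0,0,0]], fingers=[30,30,30,30,30,30,30])

```text
time_s: 36.42
tool_pos: [0.621, 0.1051, 0.1547]
eef_rot: [0.999, 0.044, -0.0, -0.0]
force: [-0.3, -0.1, -1.9]
finger_gap: 0.0527
```

The foot is already 9 mm in with no contact force. Continuing.

Request:
send_rows(delta_pos=[[0,0,5],[0,0,10],[0,0,14],[0,0,17],[0,0,19],[0,0,20],[0,0,20]], dr=[[0,0,0],[0,0,0],[0,0,0],[0,0,0],[0,0,0],[0,0,0],[0,0,0]], fingers=[30,30,30,30,30,30,30])

```text
time_s: 37.3
tool_pos: [0.6211, 0.1051, 0.1349]
eef_rot: [0.999, 0.044, -0.0, -0.0]
force: [-0.6, -1.4, -1.7]
finger_gap: 0.0522
```

Request:
send_rows(delta_pos=[[0,0,1],[0,0,1.5],[0,0,1.5],[0,0,1.5],[0,0,1.5],[0,0,1.5],[0,0,1.5],[0,0,-15],[0,0,-60],[0,0,-100],[0,0,-120],[0,0,-120],[0,0,-120]], dr=[[0,0,0],[0,0,0],[0,0,0],[0,0,0],[0,0,0],[0,0,0],[0,0,0],[0,0,0],[0,0,0],[0,0,0],[0,0,0],[0,0,0],[0,0,0]], fingers=[30,30,30,75,75,75,75,80,80,80,80,80,80])

```text
time_s: 38.92
tool_pos: [0.6207, 0.1049, 0.254]
eef_rot: [0.999, 0.044, -0.001, 0.0]
force: [-0.6, 0.7, 0.0]
finger_gap: 0.0803
```

```bash
python3 - <<'E'
from h import *
st(); c=camera('wrist'); save(c,'w16'); P=wcloud(c)*1000; print(box(P,(620.8,105.3),70,75,95)); print('bea',box(P,(665,20),260,53,59))
plan((430,-150,300,5),(430,-202.5,200,-37.5))
E
```

```text
t 38.92 pos [620.7 104.9 254. ] yaw 5.09 F [-0.6  0.7  0. ] gap 80.3
{'c': (621.0, 105.5), 'size': (53.6, 54.3), 'short_axis_deg': -84.8, 'z': 86.2, 'n': 4065}
bea {'c': (663.9, 47.0), 'size': (195.3, 230.3), 'short_axis_deg': 5.1, 'z': 55.9, 'n': 27287}
d [-212.7, 237.0, -45.9] dr [0.0, 0.002, 0.002] rows 6
d [-217.2, 289.2, 54.1] dr [0.001, 0.002, 0.743] rows 6
```

View pics/w16.png

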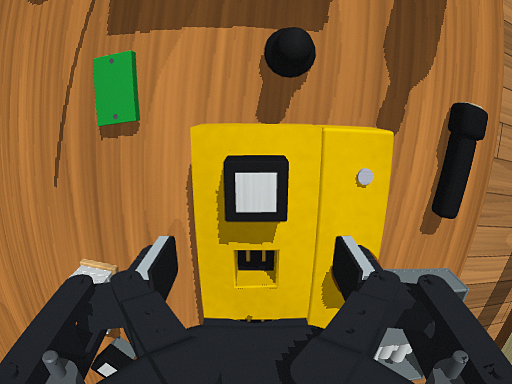

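Relay A is seated: its head top is at 86.2 mm, level, at (256,190). On to relay B.

```bash
python3 - <<'E'
from h import *
plan((430,-203,250,-37.7))
E
```

```text
d [-217.3, 289.7, 4.1] dr [0.001, 0.002, 0.747] rows 6
```

Request:
send_rows(delta_pos=[[-217,290,0],[-217,290,0],[-217,290,0],[-217,290,0],[-217,290,0],[-217,290,0],[-217,290,4],[-217,290,4],[-217,290,4],[-217,290,4]], dr=[[0,0,0.747],[0,0,0.747],[0,0,0.747],[0,0,0.747],[0,0,0.747],[0,0,0.747],[0,0,0.747],[0,0,0.747],[0,0,0.747],[0,0,0.747]], fingers=[80,80,80,80,80,80,80,80,80,80])

```text
time_s: 40.22
tool_pos: [0.4312, -0.2023, 0.2508]
eef_rot: [0.947, -0.322, -0.0, -0.0]
force: [0.4, -0.2, 0.3]
finger_gap: 0.0801
```

```bash
python3 - <<'E'
from h import *
st(); c=camera('wrist'); save(c,'w17'); P=wcloud(c)*1000; b=box(P,(430,-203),70,54,66); print(b)
plan((*b['c'],108,(b['short_axis_deg']+37.7+45)%90-45-37.7))
E
```

```text
t 40.23 pos [ 431.2 -202.3  250.8] yaw -37.62 F [ 0.4 -0.2  0.3] gap 80.1
{'c': (429.4, -203.3), 'size': (54.0, 55.2), 'short_axis_deg': -39.2, 'z': 60.2, 'n': 3400}
d [-0.8, 1.7, 142.8] dr [-0.0, 0.0, 0.027] rows 3
```

View pics/w17.png

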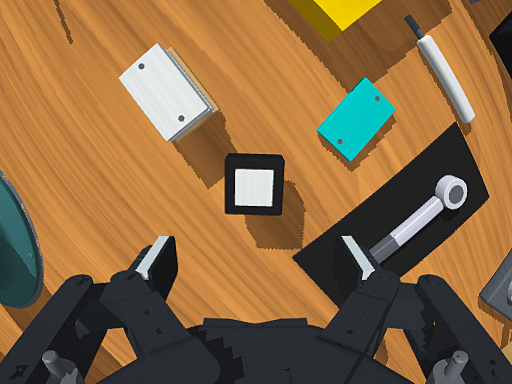

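Relay B's top is at (254,184), measured (429.4,-203.3), yaw about -38.5°. Descending onto it.

Request:
send_rows(delta_pos=[[-1,1.5,60],[-1,1.5,100],[-1,1.5,125],[-1,1.5,137],[-1,1.5,142],[-1,1.5,142],[-1,1.5,142]], dr=[[0,0,0.02],[0,0,0.02],[0,0,0.02],[0,0,0.02],[0,0,0.02],[0,0,0.02],[0,0,0.02]], fingers=[80,80,80,80,80,80,80])

```text
time_s: 41.15
tool_pos: [0.4294, -0.2038, 0.1096]
eef_rot: [0.943, -0.333, 0.001, 0.0]
force: [0.2, 0.1, -0.0]
finger_gap: 0.08
```

```bash
python3 - <<'E'
from h import *
st(); c=camera('wrist'); save(c,'w18'); P=wcloud(c)*1000; b=box(P,(430,-203),60,54,66); print(b)
plan((*b['c'],108,-38.5))
E
```

```text
t 41.15 pos [ 429.4 -203.8  109.6] yaw -38.85 F [ 0.2  0.1 -0. ] gap 80.0
{'c': (430.0, -202.7), 'size': (54.3, 54.4), 'short_axis_deg': -38.9, 'z': 60.1, 'n': 11786}
d [-0.2, -1.3, 1.6] dr [-0.0, -0.001, -0.006] rows 1
```

View pics/w18.png

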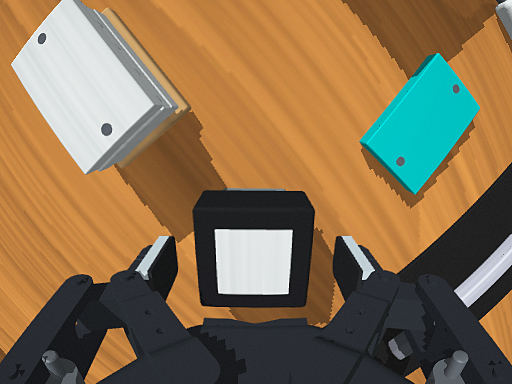

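Request:
send_rows(delta_pos=[[0,-1.2,1.5],[0,-1.2,1.5],[0,-1.2,1.5],[0,-1.2,1.5],[0,-1.2,1.5],[0,-1.2,1.5],[0,-1.2,1.5],[0,-1.2,-30],[0,-1.2,-60],[0,-1.2,-100],[0,-1.2,-100],[0,-1.2,-100]], dr=[[0,0,0],[0,0,0],[0,0,0],[0,0,0],[0,0,0],[0,0,0],[0,0,0],[0,0,0],[0,0,0],[0,0,0],[0,0,0],[0,0,0]], fingers=[80,80,30,30,30,30,30,30,30,30,30,30], newtons=80)

```text
time_s: 42.7
tool_pos: [0.4294, -0.2027, 0.2082]
eef_rot: [0.943, -0.333, -0.0, 0.0]
force: [-0.8, 0.0, -2.0]
finger_gap: 0.0523
```

```bash
python3 - <<'E'
from h import *
st(); c=camera('wrist'); save(c,'w19'); P=wcloud(c)*1000; zt=np.nanmedian(P[225:300,220:290,2]); print(zt,box(P,(430,-203),60,zt-3,zt+4)); plan((637.2,-77.9,209,5.1))
E
```

```text
t 42.7 pos [ 429.4 -202.7  208.2] yaw -38.86 F [-0.8  0.  -2. ] gap 52.3
160.96855145514985 {'c': (429.9, -203.3), 'size': (54.7, 65.7), 'short_axis_deg': 51.5, 'z': 160.6, 'n': 11964}
d [83.7, -227.5, -1.3] dr [-0.0, 0.002, -0.767] rows 5
```

View pics/w19.png

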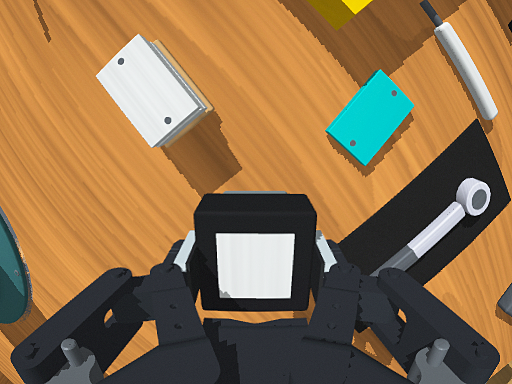

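Relay B is held just as relay A was. I'll move it over socket0.

Request:
send_rows(delta_pos=[[84,-228,-1],[84,-228,-1],[84,-228,-1],[84,-228,-1],[84,-228,-1],[84,-228,-1],[84,-228,-1],[84,-228,-1],[84,-228,15],[84,-228,25],[84,-228,25],[84,-228,25]], dr=[[0,0,-0.767],[0,0,-0.767],[0,0,-0.767],[0,0,-0.767],[0,0,-0.767],[0,0,-0.767],[0,0,-0.767],[0,0,-0.767],[0,0,-0.767],[0,0,-0.767],[0,0,-0.767],[0,0,-0.767]], fingers=[30,30,30,30,30,30,30,30,30,30,30,30])

```text
time_s: 44.25
tool_pos: [0.6383, -0.0777, 0.1839]
eef_rot: [0.999, 0.045, 0.0, -0.0]
force: [-0.6, -0.5, -1.2]
finger_gap: 0.0525
```

```bash
python3 - <<'E'
from h import *
st(); c=camera('wrist'); save(c,'w20'); P=wcloud(c)*1000; zt=np.nanmedian(P[225:300,220:290,2]); print(zt,box(P,(637,-78),60,zt-3,zt+4)); plan((637.3,-78,160,5.1))
E
```

```text
t 44.25 pos [638.3 -77.7 183.9] yaw 5.1 F [-0.6 -0.5 -1.2] gap 52.5
136.58787126165888 {'c': (638.5, -78.0), 'size': (54.6, 65.8), 'short_axis_deg': -85.2, 'z': 136.2, 'n': 11943}
d [-1.1, 0.2, 24.1] dr [-0.0, -0.0, 0.0] rows 1
```

View pics/w20.png

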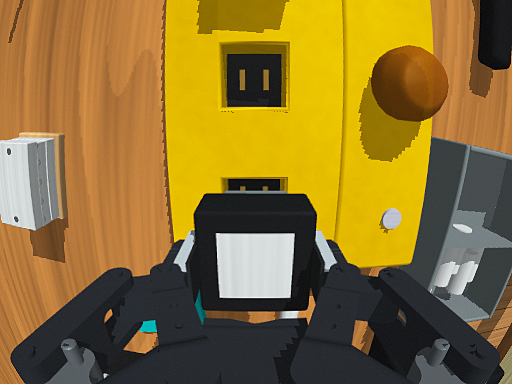

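The held relay is centred on socket0, whose far edge shows at (222–288,178). It needs a -0.8 mm shift in x, then the insertion.

Request:
send_rows(delta_pos=[[-0.7,0.2,6],[-0.7,0.2,12],[-0.7,0.2,17],[-0.7,0.2,22],[-0.7,0.2,26],[-0.7,0.2,29],[-0.7,0.2,29]], dr=[[0,0,0],[0,0,0],[0,0,0],[0,0,0],[0,0,0],[0,0,0],[0,0,0]], fingers=[30,30,30,30,30,30,30])

```text
time_s: 45.18
tool_pos: [0.6375, -0.078, 0.1547]
eef_rot: [0.999, 0.044, -0.0, -0.0]
force: [-0.6, -0.1, -1.9]
finger_gap: 0.0525
```

Request:
send_rows(delta_pos=[[0,0,5],[0,0,10],[0,0,14],[0,0,17],[0,0,19],[0,0,20.5],[0,0,20.5]], dr=[[0,0,0],[0,0,0],[0,0,0],[0,0,0],[0,0,0],[0,0,0],[0,0,0]], fingers=[30,30,30,30,30,30,30])

```text
time_s: 46.05
tool_pos: [0.6375, -0.078, 0.1343]
eef_rot: [0.999, 0.044, -0.0, -0.0]
force: [0.4, -0.3, -2.3]
finger_gap: 0.0524
```

Request:
send_rows(delta_pos=[[0,0,1],[0,0,1],[0,0,1],[0,0,1],[0,0,1],[0,0,1],[0,0,-15],[0,0,-60],[0,0,-100],[0,0,-150],[0,0,-180],[0,0,-180]], dr=[[0,0,0],[0,0,0],[0,0,0],[0,0,0],[0,0,0],[0,0,0],[0,0,0],[0,0,0],[0,0,0],[0,0,0],[0,0,0],[0,0,0]], fingers=[30,30,75,75,75,75,80,80,80,80,80,80])

```text
time_s: 47.55
tool_pos: [0.6382, -0.0777, 0.318]
eef_rot: [0.999, 0.045, 0.002, 0.0]
force: [0.5, -0.1, -0.5]
finger_gap: 0.0802
```

```bash
python3 - <<'E'
from h import *
st(); c=camera('wrist'); save(c,'w21'); P=wcloud(c)*1000; print('B',box(P,(637,-78),70,75,100)); print('A',box(P,(621,105),70,75,100));print('pile',box(P,(417,-81),70,48,60))
c=camera('scene'); save(c,'s21'); P=cloud(c)*1000
print('pile',box(P,(417,-81),70,48,62)); print('A',box(P,(621,105),70,78,100),'B',box(P,(637,-78),70,78,100)); print('wr',box(P,(540,-371),120,15,45))
c=camera('top'); save(c,'t21')
plan((450,-150,350,5))
E
```

```text
t 47.55 pos [638.2 -77.7 318. ] yaw 5.11 F [ 0.5 -0.1 -0.5] gap 80.2
B {'c': (637.4, -78.6), 'size': (54.3, 54.4), 'short_axis_deg': 4.8, 'z': 86.1, 'n': 2662}
A {'c': (622.7, 92.3), 'size': (29.3, 54.1), 'short_axis_deg': -84.1, 'z': 86.0, 'n': 1468}
pile {'c': (417.3, -80.3), 'size': (52.2, 80.5), 'short_axis_deg': -1.7, 'z': 53.8, 'n': 2003}
pile {'c': (416.7, -91.8), 'size': (54.6, 56.1), 'short_axis_deg': -0.2, 'z': 54.3, 'n': 228}
A {'c': (620.2, 105.4), 'size': (53.8, 54.5), 'short_axis_deg': -83.7, 'z': 86.4, 'n': 300} B {'c': (637.5, -77.8), 'size': (54.3, 55.6), 'short_axis_deg': -86.3, 'z': 86.5, 'n': 336}
wr {'c': (539.2, -370.2), 'size': (38.1, 190.2), 'short_axis_deg': -87.4, 'z': 21.8, 'n': 440}
d [-192.9, 55.0, -35.7] dr [-0.0, 0.001, 0.002] rows 4
```

View pics/w21.png

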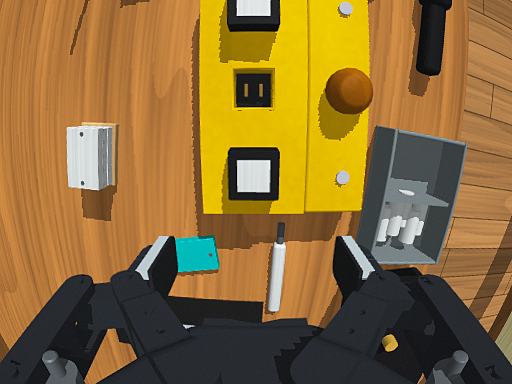

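View pics/t21.png

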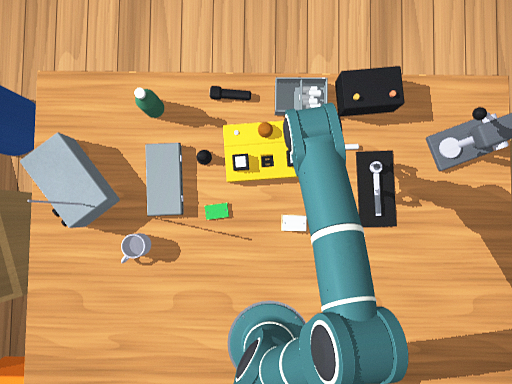

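View pics/s21.png

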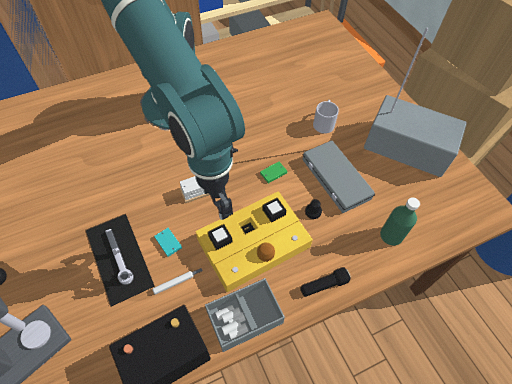

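All three cameras agree, and no third relay shows in any view. The arm is clear, so I'm handing in.

```bash
python3 - <<'E'
from h import *
print(r.job_done()); st()
E
```

```text
the job is handed in; nothing more can be done
None
the job is handed in; nothing more can be done
```

The whole task is done and handed in at about 48 s of the 208 s allowed; the hand-in gives no verdict, so the checks below are my own measurements. Only two relays were on the rack, and no third one showed in any view.

- **Wrench:** it lies flat and lengthwise in the middle of the mat. The wrist camera put it at (541, -371.5) mm, and the scene camera's last check, after both relays were in, gave (539, -370).
- **Plate pile:** the three plates are stacked square on the rest. Each was measured within about 1.5 mm of the rest's centre when set down. In the last wrist view the pile top was at 53.8 mm, with yaw between -1° and -1.7° against about -1° for the rest.
- **Relays:** one is in socket0 and one in socket2, both level. Head tops read 86.0–86.5 mm against 86 mm when fully seated, and both are within about 1 mm of the socket centres. Neither insertion showed any contact force.
- **Bystanders and look-alikes:** none of them was touched, and the last pictures show them where they started.

The last camera checks that looked off were partly hidden views:
- The scene camera gave the pile centre as y = -92 with part of it behind the arm.
- The last wrist view of the socket2 relay was cut off at the picture edge.

The clear views agreed within 1–2 mm. The top camera's early readings were 2–4 mm off the wrist camera's, and I relied on the wrist camera.

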